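# Call the tyre bay from the service desk

### The arm

A 7-joint arm with a two-finger parallel gripper is mounted at the origin on the work surface. World frame = base frame: x ahead of the robot, y to its left, z up, the work surface at z = 0. Lengths are in m, angles in rad, forces in N, time in s.
With the tool pointing down it reaches from about 0.4 to 0.85 m from the base axis. Payload 10.4 kg.
Tool frame: the origin (TCP) lies midway between the tips of the shut fingers; the grasp point (between the pads) lies 19 mm behind it; z points along the fingers, y is the line along which they close (so a half turn about z gives the same grasp; the last joint's range is limited). The gripper opens to 85 mm and grips with 20 to 120 N. Pads are 22 mm wide; open, the fingers measure 114 mm over their backs; the gripper's body (76 mm by 85 mm) begins 54 mm behind the grasp point. The pads swing forward as they close: fully open they stand 13 mm farther back than shut.
Start: joints at [-0.023, 0.332, -0.065, 1.46, 0.022, 1.35, -0.088], TCP at [0.625, 0, 0.195] pointing down, gripper open.
Joint ranges: [-2.6, 2.6], [-0.5, 2.12], [-1.47, 1.34], [0.16, 2.42], [-1.27, 4.41], [0.06, 2.06], [-2.6, 2.6]. Speed limits (rad/s): [2.22, 2.22, 2.79, 2.79, 3.14, 3.14, 3.14].

### API

Orientations are given as a unit quaternion [x, y, z, w].
In Python, from cell import arm gives the robot as it stands.
- The arm moves only by the tool drive_tool, never from a script. Its argument "series" is one flat list of numbers, 5 for each row, row after row: the opening, from 0 (shut) to 1 (fully open), then the shift along the tool's x, y, z each as a share of 300 mm, from -1 to 1, then the turn about the tool's z as a share of 180 degrees, from -1 to 1. In form: [jaw, dx, dy, dz, roll, jaw, dx, dy, dz, roll, ...]. A call has 1 to 8 rows; each row is the pose to reach, as a shift and turn from the pose commanded when the call began, along the tool's axes at that moment, turning the shorter way round; what a row does not reach only later rows make up. A row lasts 1/8 s, in which the tool goes at most 62.5 mm and 10.7 degrees, less where a joint would pass 70% of its speed; a pose out of reach is approached as far as the arm can. A call with a number of a shift or a turn outside -1 to 1 is refused whole. A call with a gripper value outside its range is refused whole. The fingers move at their own pace and stop on an object; the grip force is fixed at half the most. Time passes only in rows, so rows that repeat a pose let the fingers close. It gives the time, the measured TCP pose, the force, the opening and the grip force at its end, in the units of the state.
- arm.sense(): the state, without advancing time (a new reading comes with each control period).
- arm.get_image(name): name is "scene" or "side" or "wrist"; returns a dict with "image" (400x640x3 uint8, blue, green, red), "z_map" (400x640 float32, m along the optical axis (not along the pixel's ray), 0 where there is no reading), "fovy" (degrees; the focal length in pixels is half the picture's height over the tangent of half this angle, whatever the lens; pixels are square), "cx", "cy" (the principal point, pixels), "k1" (the pictures are not rectified: a ray, as slopes to the right and down, at radius r is drawn at 1 + k1 r^2 times it, then the intrinsics apply), "R" (3x3) and "t" (3): a world point X has camera coordinates R X + t; the wrist camera has in their place "tool_from_camera" (4x4, takes a point from camera to tool coordinates, whose origin is the TCP and whose axes are the flange's). Camera axes: x right, y down, z forward; pixel columns grow to the right and rows downward; lengths in m; the calibration is good to about 2 mm. A picture is of the moment at which its call begins: read the wrist's pose just before it.
- arm.job_done(): hands the job in; it is judged then, once.
The state is a dict: "t": time; "joints": joint angles; "qd": joint speeds; "joint_torque": joint torques, N m; "ee_pos": TCP position; "orientation": TCP orientation; "force": force on the tool from outside, world axes, zero at the start; "moment": the same for the moment, N m; "width": opening from 0.0 (shut) to 1.0 (fully open); "grip_force": force on a finger pad.
Only numpy, scipy, OpenCV 4.12 (cv2) and the standard library are available. Lean on these libraries where they do the work, as an engineer would, in place of code of your own. Each camera call takes 0.05 s, during which the arm holds its last target. There are 200 camera calls.

### The job

Call the tyre bay: on the grey call console, push the dial's upright tab round with your fingertips until it points squarely at the middle of the tile that carries the wheel, and only then press the round call button right down and let it come back up. Push the tab from one side at a time, never pinching it, and leave the other things on the desk and the console where they are.

Things in the scene. Friction and masses are not known exactly. Their poses are not given: they have to be found in the camera images.
- console: The bay-call console, a grey box fixed to the desk, 255 x 264 mm and 55 mm tall. Origin on the desk (z = 0), straight under the dial's axis; the body reaches 95 mm from there along its own +x (away from the robot), 160 mm along -x (towards the robot) and 132 mm to either side (y). Its z is up. Besides dial, tab, tiles, button and the wheel nut, nothing on its top stands proud.
- dial_hub (a point): Centre of the round aluminium selector dial, on its axis, at the height of the dial's upper face (68 mm above the desk). Dial 120 mm across; a hub cap 30 mm across stands 5 mm above the face. This frame turns with the dial: its x points from the axis along the tab, z is up.
- dial (a joint): Angle of the selector dial: 0 with the tab pointing along the console's own +x, positive counter-clockwise seen from above; stops at -2.0 and +2.0 rad. It has no clicks or spring: it turns stiffly (about 0.1 N m, some 2 N at the tab) and stays where it is left.
- tab_top (a point): Middle of the top of the upright black tab on the dial, 51 mm from the axis, 108 mm above the desk. The tab is a fin 34 mm long along the radius (34 to 68 mm from the axis), 12 mm thick and 40 mm tall above the dial's face; it is the dial's pointer.
- wheel_mark (a point): Centre of the upper face of the round white tile that carries the wheel (a raised black ring, 38 mm across, with a dot in its middle), 59 mm above the desk. Tile 48 mm across, 4 mm thick, relief 3.5 mm higher. Like the other three it is clipped fast to the console, 98 mm from the dial's axis, at 50 or 100 degrees either side of the console's +x; the wheel may be in any of the four places.
- tile_battery: Another tile of the same size, with a battery on it (rectangle with two studs). Origin at the centre of its underside.
- tile_spanner: Another tile, with a spanner on it (bar with forked ends). Origin at the centre of its underside.
- tile_lift: Another tile, with a car lift on it (H). Origin at the centre of its underside.
- call_top (a point): Centre of the top (it moves with the button) of the round metal call button, 32 mm across, 73 mm above the desk when up. It stands 6 mm proud of its black surround (48 mm across, 12 mm tall) and is flush with it when fully down. It is on the console's robot side, 118 mm from the dial's axis along the console's -x. Pressed straight down.
- call (a joint): Travel of the call button: 0 up, 0.006 m fully down; a spring returns it; fully down takes 5 N.
- wheel_nut: Bystander to leave alone: the steel wheel nut standing on the console's top near its left rear (robot-side) corner, 26 mm across, 24 mm tall. Origin at the centre of its underside.
- phone: Bystander to leave alone: a black phone lying on the desk left of the console, 148 x 71 x 9 mm. Origin at the centre of its underside.
- mug: Bystander to leave alone: a white mug on the desk right of the console, 82 mm across, 92 mm tall. Origin at the centre of its underside.
- spark_plug_box: Bystander to leave alone: a small cardboard box standing beyond the console's left side, 30 x 30 x 92 mm. Origin at the centre of its underside.
- bulb_box: Bystander to leave alone: a white box on the desk right of the console, 75 x 55 x 48 mm. Origin at the centre of its underside.
- screwdriver: Bystander to leave alone: a screwdriver lying on the desk beyond the console, 200 mm long, handle 26 mm thick. Origin at the centre of its underside, its length along x.

How it is judged:
On the way, in this order (a step that is already met when the one before it is completed fails the run):
1. the tab points at the wheel tile (y of wheel_mark in the frame of dial_hub between -0.012 and 0.012 m and x of wheel_mark in the frame of dial_hub above 0.05 m), for 0.3 s.
2. the call button is pressed down while the tab points at the wheel tile (all of step 1 and value of joint call above 0.0045 m), for 0.05 s.
At the end, for the whole second after the job is handed in: The tab's line passes within 12 mm of the wheel tile's centre (about 7 degrees of dial), tab on the tile's side; the dial is still; the call button, pressed at least 4.5 mm down after the tab was there, is back up (within 1.5 mm) (all of step 1 and value of joint call below 0.0015 m and velocity of joint dial between -0.05 and 0.05 rad/s); the robot touches nothing.
It fails at once if the call button is pressed while the tab does not point at the wheel tile (value of joint call above 0.003 m and not (y of wheel_mark in the frame of dial_hub between -0.012 and 0.012 m and x of wheel_mark in the frame of dial_hub above 0.05 m)).
It fails at once if the tab is pinched (the fingers press on both its faces at once) (contact force between the fingers and dial_c2 above 1.5 N and contact force between the fingers and dial_c3 above 1.5 N).
It fails at once if a bystander is lifted, or moved by more than 25 mm (distance of any of wheel_nut, phone, mug, spark_plug_box, bulb_box, screwdriver from where it was at the start of the episode above 0.025 m).
It also fails if it takes over 51 s, if anything falls off the work surface, if the arm or the gripper's body presses on something with over 40 N, if the wrist force passes 120 N, or if a joint passes its speed limit or range.

## Working session

There is one attempt and no reset: what is moved stays moved. The work goes in short steps, Python scripts to look and compute and a tool call to move; the robot and the scene stay as the last step left them, time stands still between calls to the robot, and variables do not carry over. Pictures are saved under pics/ and viewed, at most 10 in all, crops included, and the job is handed in when it is done.

Besides the shell and the picture viewer there is one more tool, called as name(argument=value, ...) on one line, values as JSON. drive_tool: Moves the arm, as the interface text tells. Shift numbers are shares of 300 mm and turn numbers shares of 180 degrees, none past 1 either way. Its arguments: {"type":"object","properties":{"series":{"type":"array","items":{"type":"number"}}},"required":["series"]}

```bash
ls; mkdir -p pics; cat > h.py <<'E'
import numpy as np, cv2
from cell import arm
from scipy.spatial.transform import Rotation as Ro
def K(d):
    f=200/np.tan(np.radians(d["fovy"])/2); return f,d["cx"],d["cy"],d["k1"]
def cloud(d,T=None):
    f,cx,cy,k=K(d); v,u=np.mgrid[0:400,0:640]
    a=(u-cx)/f;b=(v-cy)/f; x,y=a.copy(),b.copy()
    for _ in range(8):
        s=1+k*(x*x+y*y); x,y=a/s,b/s
    z=d["z_map"]; P=np.stack([x*z,y*z,z],-1)
    if "R" in d: W=(P-d["t"])@np.array(d["R"])
    else:
        M=np.array(d["tool_from_camera"]); s=T
        W=(P@M[:3,:3].T+M[:3,3])@Ro.from_quat(s["orientation"]).as_matrix().T+s["ee_pos"]
    W[z==0]=np.nan
    return W
E
python3 - <<'E'
from h import *
s=arm.sense();print(s)
for n in ("scene","side","wrist"):
    d=arm.get_image(n); cv2.imwrite(f"pics/{n}0.png",d["image"]); np.save(f"{n}0.npy",cloud(d,s)); print(n,d["fovy"],d["k1"],d.get("R"),d.get("t"))
a=[cv2.imread(f"pics/{n}0.png") for n in("scene","wrist")]
E
```

```text
pics
{'t': 0.0, 'joints': array([-0.02260728,  0.33288163, -0.06469285,  1.46096439,  0.02162045,
        1.34991937, -0.08851431]), 'qd': array([-0.00056551, -0.00034735,  0.00175595,  0.00108921,  0.00132855,
       -0.00094358, -0.00192776]), 'joint_torque': array([ 4.98105128e-04, -6.25449800e+01,  4.97091911e-02, -3.91610491e+01,
        1.63588714e-02,  9.83294769e-03, -6.01235030e-06]), 'ee_pos': array([ 6.24553260e-01, -1.66797798e-05,  1.93698868e-01]), 'orientation': array([ 7.07102282e-01,  7.07110895e-01, -5.53690033e-04, -4.88371336e-04]), 'force': array([ 0.27908361, -0.60801092, -0.04933919]), 'moment': array([ 0.02535854, -0.01790261,  0.01357822]), 'grip_force': 0.0, 'width': 1.0007742873053151}
scene 45.09111320717626 -0.06404644055613126 [[-0.86235141  0.50605609 -0.01604016]
 [ 0.43330758  0.7212545  -0.54040401]
 [-0.2619057  -0.47296848 -0.84125277]] [ 0.51313322 -0.25907213  1.18321605]
side 48.93055549370213 -0.05469544607207973 [[-0.72771998 -0.68571012 -0.0150084 ]
 [-0.33743838  0.37699068 -0.86256209]
 [ 0.59712559 -0.62263926 -0.50572857]] [0.46053147 0.26729308 0.52657395]
wrist 59.88382134259159 0.012043493936202158 None None
```

View pics/scene0.png

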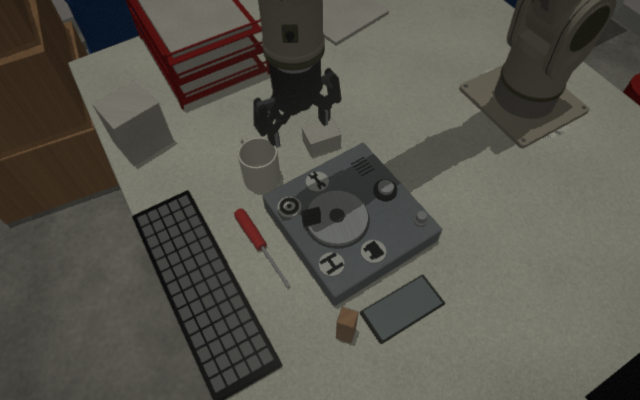

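View pics/wrist0.png

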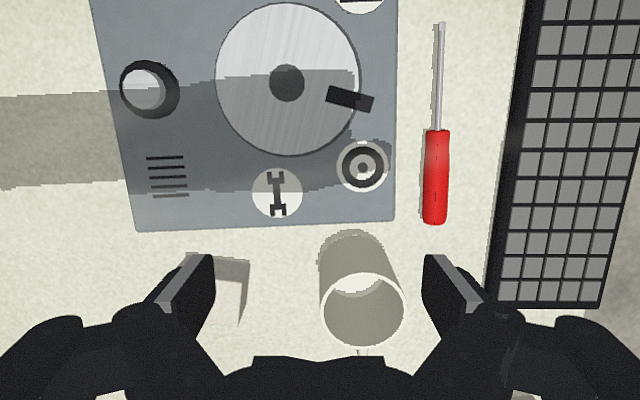

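```bash
python3 - <<'E'
from h import *
W=np.load("wrist0.npy"); S=np.load("scene0.npy")
p=lambda C,u,v:np.round(np.nanmedian(C[v-2:v+3,u-2:u+3].reshape(-1,3),0),4)
for n,u,v in(("hub",287,82),("tab",350,98),("wheel",362,166),("call",143,88),("spanner",277,193),("mugrim",362,275),):print(n,p(W,u,v))
for n,u,v in(("hub",337,215),("tab",312,215),("wheel",289,206),("call",386,187),("nut",421,217),("H",331,264),("batt",374,251)):print("S",n,p(S,u,v))
def reg(C,zl,zh,x0,x1,y0,y1):
    m=(C[...,2]>zl)&(C[...,2]<zh)&(C[...,0]>x0)&(C[...,0]<x1)&(C[...,1]>y0)&(C[...,1]<y1)
    q=C[m]; 
    return len(q),np.round(q.min(0),4),np.round(q.max(0),4),np.round(cv2.minEnclosingCircle(q[:,:2].astype(np.float32))[0],4),cv2.minAreaRect(q[:,:2].astype(np.float32))
for C in(W,S):
    h=p(C,287,82) if C is W else p(C,337,215)
    print("tabtop",reg(C,.100,.114,h[0]-.02,h[0]+.09,h[1]-.08,h[1]+.08))
    print("disc",reg(C,.065,.0705,h[0]-.07,h[0]+.07,h[1]-.07,h[1]+.07))
    print("mug",reg(C,.085,.098,h[0]-.05,h[0]+.2,h[1]-.3,h[1]-.12))
E
```

```text
hub [0.5982 0.0836 0.0734]
tab [0.6472 0.0707 0.1086]
wheel [0.6634 0.012  0.063 ]
call [0.4819 0.0785 0.0782]
spanner [ 0.5856 -0.0133  0.0632]
mugrim [ 0.6639 -0.0811  0.0928]
S hub [0.5981 0.0852 0.0727]
S tab [0.6475 0.076  0.1013]
S wheel [0.6647 0.0126 0.0605]
S call [0.4815 0.0817 0.0762]
S nut [0.4654 0.1736 0.0778]
S H [0.6591 0.1631 0.0605]
S batt [0.5763 0.1813 0.0612]
tabtop (838, array([0.6296, 0.06  , 0.1018]), array([0.665 , 0.0804, 0.1108]), array([0.6473, 0.0705]), ((0.6471769213676453, 0.07006519287824631), (0.012658802792429924, 0.03422381356358528), 75.3148193359375))
disc (15358, array([0.537 , 0.0229, 0.0658]), array([0.6572, 0.1452, 0.0705]), array([0.6047, 0.0896]), ((0.5971508622169495, 0.08268296718597412), (0.12007555365562439, 0.11934980005025864), 3.2029037475585938))
mug (1668, array([ 0.6254, -0.1604,  0.085 ]), array([ 0.7061, -0.0781,  0.0951]), array([ 0.6653, -0.1192]), ((0.6654638051986694, -0.11901535093784332), (0.08088408410549164, 0.08136150985956192), 40.826255798339844))
tabtop (139, array([0.6303, 0.0597, 0.1001]), array([0.6643, 0.0806, 0.1109]), array([0.6475, 0.0704]), ((0.6473869681358337, 0.070490263402462), (0.013847141526639462, 0.0340484119951725), 75.59940338134766))
disc (2043, array([0.5385, 0.0236, 0.065 ]), array([0.6635, 0.1436, 0.0705]), array([0.6065, 0.0773]), ((0.60080885887146, 0.08381135016679764), (0.12473402172327042, 0.11985104531049728), 1.5809800624847412))
mug (276, array([ 0.6272, -0.1605,  0.085 ]), array([ 0.7064, -0.0761,  0.094 ]), array([ 0.6647, -0.1185]), ((0.6675056219100952, -0.11770322918891907), (0.0773283913731575, 0.083132803440094), 9.64620590209961))
```

The wheel is at about -47° in the world frame and the tab at -14.5°, so I'll push the tab clockwise from its left side. In the pictures, the wheel tile is at scene (289,206) and wrist (362,166), the tab at wrist (350,98) and the button at wrist (143,88).

drive_tool(series=[0, 0.18, 0.05, 0, 0.06, 0, 0.363, 0.108, 0, 0.12, 0, 0.363, 0.108, 0, 0.18, 0, 0.363, 0.108, 0.1, 0.24, 0, 0.363, 0.108, 0.113, 0.263, 0, 0.363, 0.108, 0.113, 0.263, 0, 0.363, 0.108, 0.113, 0.263, 0, 0.363, 0.108, 0.113, 0.263])

```text
t: 1.15
ee_pos: [0.6577, 0.1089, 0.1612]
orientation: [0.931, 0.364, 0.0, 0.0]
force: [-0.9, 0.4, 0.0]
width: -0.005
grip_force: 0.0
```

```bash
cat > m.py <<'E'
from h import *
import sys
s=arm.sense(); print(s["t"],s["ee_pos"].round(4),Ro.from_quat(s["orientation"]).as_matrix().round(3).tolist(),s["width"])
H=np.array([.5975,.0833])
for n in("scene","side"):
    d=arm.get_image(n); C=cloud(d); cv2.imwrite(f"pics/{n}_{sys.argv[1]}.png",d["image"])
    m=(C[...,2]>.098)&(C[...,2]<.112)&(np.hypot(C[...,0]-H[0],C[...,1]-H[1])<.075)&(d["image"].max(-1)<90)
    k,l,st,ce=cv2.connectedComponentsWithStats(m.astype(np.uint8))
    for i in range(1,k):
        if st[i,4]<30: continue
        q=C[l==i][:,:2]; c=cv2.minAreaRect(q.astype(np.float32)); v=np.array(c[0])-H
        print(n,st[i,4],np.round(c[0],4),np.round(c[1],4),c[2],"ang",np.degrees(np.arctan2(v[1],v[0])).round(1),ce[i].round())
E
python3 m.py 1
```

```text
1.15 [0.6577 0.1089 0.1612] [[0.735, 0.678, 0.001], [0.678, -0.735, 0.0], [0.001, 0.0, -1.0]] -0.005285760848086511
scene 151 [0.6475 0.0708] [0.0144 0.0339] 76.76631927490234 ang -14.0 [311. 212.]
side 105 [0.6442 0.0712] [0.014  0.0338] 73.64598083496094 ang -14.6 [281. 194.]
```

drive_tool(series=[0, 0, 0, 0.12, 0, 0, 0, 0, 0.247, 0, 0, 0, 0, 0.247, 0, 0, 0, 0, 0.247, 0])

```text
t: 1.75
ee_pos: [0.6583, 0.1091, 0.0883]
orientation: [0.931, 0.364, 0.001, 0.0]
force: [-0.8, 0.1, 2.3]
width: 0.004
grip_force: 0.0
```

drive_tool(series=[0, -0.018, 0.012, 0, 0, 0, -0.036, 0.024, 0, 0, 0, -0.054, 0.036, 0, 0, 0, -0.072, 0.048, 0, 0, 0, -0.09, 0.06, 0, 0, 0, -0.108, 0.072, 0, 0, 0, -0.127, 0.083, 0, 0, 0, -0.127, 0.083, 0, 0])

```text
t: 2.75
ee_pos: [0.6462, 0.064, 0.0866]
orientation: [0.932, 0.363, -0.0, 0.0]
force: [-0.1, -1.4, -0.2]
width: -0.001
grip_force: 0.0
```

```bash
python3 m.py 2
```

```text
2.75 [0.6462 0.064  0.0866] [[0.736, 0.677, 0.0], [0.677, -0.736, -0.0], [-0.0, 0.0, -1.0]] -0.0012603319751738598
scene 148 [0.6474 0.0711] [0.0139 0.0342] 73.93833923339844 ang -13.7 [311. 212.]
side 104 [0.6457 0.0707] [0.0136 0.033 ] 73.39957427978516 ang -14.6 [281. 194.]
```

View pics/side_2.png

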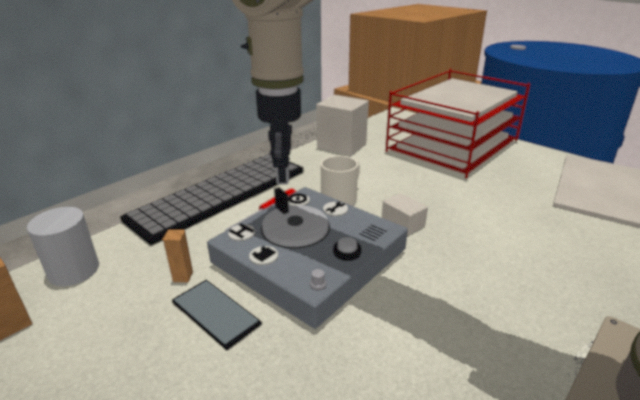

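The side view shows the tab still at about (281,198), with the fingertips just above and behind it at (283,182). That contradicts the reported TCP position, so I'll check.

```bash
python3 m.py 3; python3 - <<'E'
from h import *
s=arm.sense(); d=arm.get_image("wrist"); a=d["image"]; b=cv2.imread("pics/side_3.png")[140:260,220:380]; c=cv2.imread("pics/scene_3.png")[150:270,240:400]
r=lambda i,h:cv2.resize(i,None,fx=h/i.shape[0],fy=h/i.shape[0])
row=np.hstack([r(b,290),r(c,290)]); w=r(a,300); w=cv2.copyMakeBorder(w,0,0,0,row.shape[1]-w.shape[1],0)
cv2.imwrite("pics/c3.png",np.vstack([row,w])); print(row.shape)
for n in("scene","side"):
    C=cloud(arm.get_image(n)); m=(np.hypot(C[...,0]-.6475,C[...,1]-.0705)<.04)&(C[...,2]>.076)
    for z in np.arange(.076,.2,.012):
        q=C[m&(C[...,2]>=z)&(C[...,2]<z+.012)]
        if len(q): print(n,z.round(3),len(q),q.min(0).round(3),q.max(0).round(3))
E
```

```text
2.85 [0.6463 0.065  0.0866] [[0.735, 0.678, 0.0], [0.678, -0.735, 0.0], [0.0, -0.0, -1.0]] -0.0036396889070061597
scene 147 [0.6474 0.0709] [0.0142 0.0344] 74.81189727783203 ang -14.0 [311. 212.]
side 103 [0.6462 0.0709] [0.013  0.0314] 75.94667053222656 ang -14.3 [281. 194.]
(290, 774, 3)
scene 0.076 62 [0.632 0.063 0.076] [0.665 0.081 0.088]
scene 0.088 65 [0.632 0.06  0.088] [0.665 0.08  0.1  ]
scene 0.1 137 [0.63  0.061 0.1  ] [0.665 0.081 0.11 ]
scene 0.112 1 [0.645 0.073 0.124] [0.645 0.073 0.124]
scene 0.124 34 [0.634 0.061 0.127] [0.661 0.08  0.136]
scene 0.136 62 [0.634 0.059 0.136] [0.661 0.08  0.148]
scene 0.148 50 [0.638 0.061 0.148] [0.66  0.079 0.16 ]
scene 0.16 90 [0.633 0.049 0.16 ] [0.676 0.096 0.172]
scene 0.172 223 [0.62  0.034 0.172] [0.679 0.102 0.184]
scene 0.184 144 [0.616 0.039 0.184] [0.679 0.104 0.196]
scene 0.196 114 [0.621 0.039 0.196] [0.679 0.104 0.208]
side 0.076 71 [0.63  0.07  0.076] [0.666 0.081 0.088]
side 0.088 78 [0.63  0.068 0.088] [0.665 0.082 0.1  ]
side 0.1 113 [0.63  0.061 0.1  ] [0.667 0.081 0.11 ]
side 0.112 4 [0.638 0.064 0.123] [0.645 0.069 0.124]
side 0.124 53 [0.634 0.052 0.124] [0.653 0.079 0.136]
side 0.136 72 [0.633 0.062 0.136] [0.653 0.079 0.148]
side 0.148 74 [0.633 0.059 0.148] [0.652 0.08  0.16 ]
side 0.16 25 [0.618 0.051 0.16 ] [0.643 0.094 0.172]
side 0.172 73 [0.613 0.06  0.172] [0.637 0.102 0.183]
side 0.184 43 [0.614 0.046 0.184] [0.642 0.103 0.196]
side 0.196 54 [0.623 0.041 0.196] [0.649 0.089 0.208]
```

View pics/c3.png

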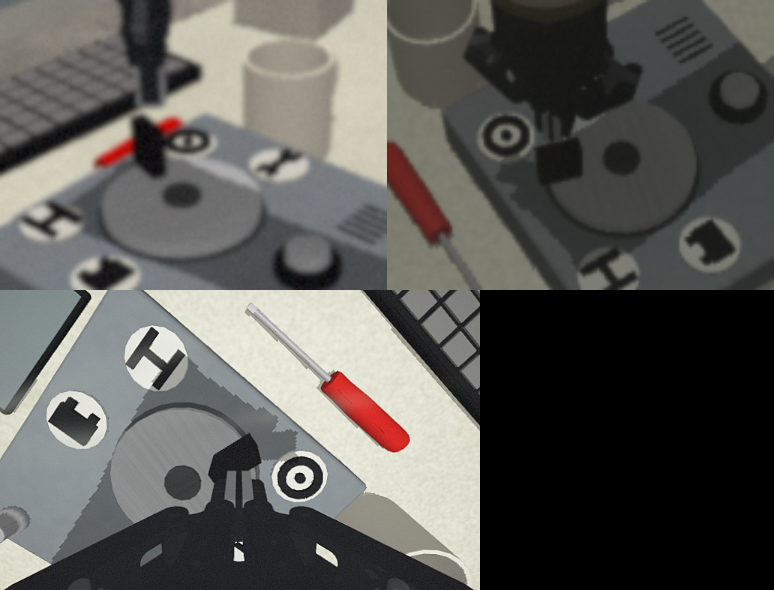

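The fingertips are really at z≈0.123, about 36 mm higher than reported, and they passed over the tab without touching it. I'll go back to the left side and check the height there before going lower.

drive_tool(series=[0, 0.06, -0.04, 0, 0, 0, 0.127, -0.083, 0, 0, 0, 0.127, -0.083, 0, 0, 0, 0.127, -0.083, 0, 0, 0, 0.127, -0.083, 0, 0])

```text
t: 3.72
ee_pos: [0.6575, 0.1082, 0.0865]
orientation: [0.932, 0.363, -0.0, 0.0]
force: [-0.3, -0.5, -0.2]
width: -0.004
grip_force: 0.0
```

```bash
cat > tip.py <<'E'
from h import *
s=arm.sense(); e=s["ee_pos"]; print(s["t"],e.round(4),s["force"].round(1),s["width"])
C=cloud(arm.get_image("wrist"),s); H=C[(np.hypot(C[...,0]-.5975,C[...,1]-.0833)<.055)&(np.hypot(C[...,0]-.5975,C[...,1]-.0833)>.02)]
print("wrist dial z",np.nanpercentile(H[:,2],[10,50,90]).round(4) if len(H) else 0)
for n in("scene","side"):
    C=cloud(arm.get_image(n)); m=(np.hypot(C[...,0]-e[0],C[...,1]-e[1])<.032)&(C[...,2]>.074)
    for z in np.arange(.072,.17,.008):
        q=C[m&(C[...,2]>=z)&(C[...,2]<z+.008)]
        if len(q): print(n,z.round(3),len(q),q.min(0).round(3),q.max(0).round(3))
E
python3 tip.py
```

```text
3.725 [0.6575 0.1082 0.0865] [-0.3 -0.5 -0.2] -0.0038903234901070485
wrist dial z [0.0683 0.0691 0.1809]
scene 0.12 5 [0.655 0.11  0.122] [0.668 0.119 0.127]
scene 0.128 33 [0.645 0.103 0.128] [0.67  0.122 0.136]
scene 0.136 39 [0.645 0.103 0.136] [0.671 0.123 0.144]
scene 0.144 37 [0.649 0.103 0.144] [0.671 0.122 0.152]
scene 0.152 29 [0.653 0.107 0.152] [0.669 0.124 0.16 ]
scene 0.16 31 [0.651 0.096 0.16 ] [0.683 0.125 0.168]
scene 0.168 105 [0.631 0.093 0.168] [0.686 0.138 0.176]
side 0.096 1 [0.648 0.078 0.103] [0.648 0.078 0.103]
side 0.12 19 [0.647 0.105 0.124] [0.662 0.119 0.128]
side 0.128 35 [0.645 0.099 0.128] [0.664 0.123 0.136]
side 0.136 56 [0.644 0.097 0.136] [0.661 0.123 0.144]
side 0.144 51 [0.644 0.103 0.144] [0.661 0.123 0.152]
side 0.152 46 [0.645 0.101 0.152] [0.661 0.121 0.16 ]
side 0.16 13 [0.645 0.091 0.16 ] [0.658 0.123 0.164]
side 0.168 42 [0.629 0.081 0.169] [0.666 0.136 0.176]
```

drive_tool(series=[0, 0, 0, 0.03, 0, 0, 0, 0, 0.05, 0, 0, 0, 0, 0.05, 0])

```text
t: 4.25
ee_pos: [0.6568, 0.1088, 0.0705]
orientation: [0.932, 0.364, -0.001, -0.0]
force: [0.1, 0.8, -0.2]
width: 0.001
grip_force: 0.0
```

```bash
python3 tip.py|grep -v " 0.1[4567]"
```

```text
4.25 [0.6568 0.1088 0.0705] [ 0.1  0.8 -0.2] 0.0009279661581945032
scene 0.104 4 [0.657 0.112 0.11 ] [0.668 0.118 0.111]
scene 0.112 29 [0.646 0.104 0.113] [0.671 0.123 0.12 ]
scene 0.12 36 [0.647 0.103 0.12 ] [0.671 0.123 0.128]
scene 0.128 33 [0.646 0.103 0.128] [0.671 0.123 0.136]
side 0.104 20 [0.649 0.107 0.109] [0.661 0.12  0.112]
side 0.112 36 [0.646 0.104 0.112] [0.663 0.122 0.119]
side 0.12 51 [0.643 0.101 0.12 ] [0.663 0.122 0.128]
side 0.128 55 [0.643 0.097 0.128] [0.663 0.123 0.136]
```

The fingertips are consistently about 37 mm above the reported TCP, and I've felt no contact, so I'll correct for that offset.

drive_tool(series=[0, 0, 0, 0.04, 0, 0, 0, 0, 0.073, 0, 0, 0, 0, 0.073, 0, 0, 0, 0, 0.073, 0])

```text
t: 4.9
ee_pos: [0.6575, 0.1089, 0.0496]
orientation: [0.931, 0.364, 0.0, 0.0]
force: [0.4, 1.1, 0.2]
width: -0.001
grip_force: 0.0
```

drive_tool(series=[0, -0.018, 0.012, 0, 0, 0, -0.036, 0.024, 0, 0, 0, -0.054, 0.036, 0, 0, 0, -0.072, 0.048, 0, 0, 0, -0.09, 0.06, 0, 0, 0, -0.108, 0.072, 0, 0, 0, -0.122, 0.08, 0, 0, 0, -0.122, 0.08, 0, 0])

```text
t: 5.9
ee_pos: [0.6466, 0.0655, 0.0496]
orientation: [0.932, 0.363, -0.0, 0.0]
force: [0.3, 0.0, -0.4]
width: 0.001
grip_force: 0.0
```

```bash
python3 m.py 4; python3 - <<'E'
from h import *
b=cv2.imread("pics/side_4.png")[140:260,220:380]; c=cv2.imread("pics/scene_4.png")[150:270,240:400]
cv2.imwrite("pics/c4.png",cv2.resize(np.hstack([b,c]),None,fx=2.4,fy=2.4))
E
```

```text
5.9 [0.6466 0.0655 0.0496] [[0.736, 0.677, -0.0], [0.677, -0.736, -0.001], [-0.001, 0.0, -1.0]] 0.0009630033850435143
scene 61 [0.6499 0.0713] [0.0123 0.0281] 62.44284439086914 ang -12.9 [309. 213.]
side 86 [0.6357 0.0531] [0.0134 0.0313] 45.65418243408203 ang -38.3 [291. 192.]
side 54 [0.6384 0.0723] [0.0164 0.0086] 72.1407241821289 ang -15.1 [283. 195.]
```

View pics/c4.png

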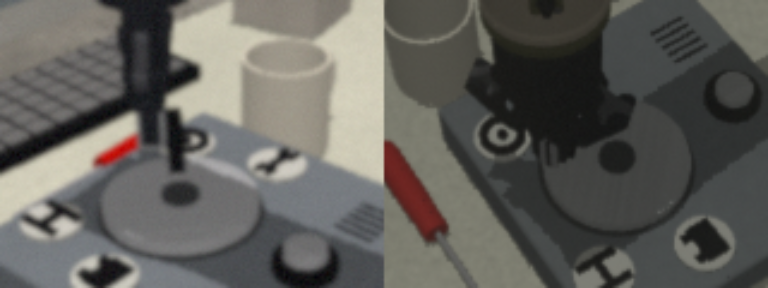

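The tab has turned and its face now rests on the fingers (side crop, about (175,140)). I'll back off, lift and measure.

drive_tool(series=[0, 0.04, 0, 0, 0, 0, 0.08, 0, 0, 0, 0, 0.08, 0, -0.15, 0, 0, 0.08, 0, -0.3, 0, 0, 0.08, 0, -0.3, 0, 0, 0.08, 0, -0.3, 0])

```text
t: 6.75
ee_pos: [0.6645, 0.0833, 0.1391]
orientation: [0.931, 0.364, -0.0, -0.0]
force: [-0.2, -0.1, -0.6]
width: -0.0
grip_force: 0.0
```

```bash
cat > w.py <<'E'
from h import *
import sys
s=arm.sense(); d=arm.get_image("wrist"); cv2.imwrite(f"pics/w{sys.argv[1]}.png",d["image"]); print(s["t"],s["ee_pos"].round(4))
for n,C,I in(("wrist",cloud(d,s),d["image"]),)+tuple((n,cloud(e),e["image"]) for n in("scene","side") for e in[arm.get_image(n)]):
    r=np.hypot(C[...,0]-.5975,C[...,1]-.0833)
    q=C[(C[...,2]>.101)&(C[...,2]<.112)&(r<.075)][:,:2]
    if len(q)>20:
        a=cv2.minAreaRect(q.astype(np.float32)); print(n,len(q),np.round(a[0],4),np.round(a[1],4),round(a[2],1),"ang",np.degrees(np.arctan2(a[0][1]-.0833,a[0][0]-.5975)).round(1))
    # white tile pixels around wheel
    t=(I.min(-1)>120)&(np.hypot(C[...,0]-.664,C[...,1]-.012)<.035)&(C[...,2]>.056)&(C[...,2]<.066)
    q=C[t][:,:2]
    if len(q)>30:
        c=cv2.minEnclosingCircle(q.astype(np.float32)); print("  wheel",np.round(c[0],4),round(c[1],4),"ang",np.degrees(np.arctan2(c[0][1]-.0833,c[0][0]-.5975)).round(1))
    t=(r<.062)&(r>.03)&(C[...,2]>.066)&(C[...,2]<.0705)
    q=(r<.025)&(C[...,2]>.0712)&(C[...,2]<.076)&(I.max(-1)<90)
    if q.sum()>20: print("  cap",C[q][:,:2].mean(0).round(4))
E
python3 w.py 5
```

```text
6.75 [0.6645 0.0833 0.1391]
  wheel [0.6641 0.012 ] 0.035 ang -47.0
  cap [0.5987 0.0834]
scene 70 [0.6367 0.0508] [0.0142 0.0331] 49.2 ang -39.7
  cap [0.5986 0.0829]
side 78 [0.6381 0.0502] [0.0118 0.0355] 49.4 ang -39.3
  wheel [0.6669 0.014 ] 0.0305 ang -44.9
  cap [0.5976 0.0843]
```

drive_tool(series=[0, 0, 0, 0.15, 0, 0, 0, 0, 0.3, 0, 0, 0, 0, 0.3, 0, 0, -0.04, 0, 0.3, 0, 0, -0.07, 0.01, 0.3, 0, 0, -0.09, 0.01, 0.3, 0, 0, -0.101, 0.01, 0.3, 0, 0, -0.101, 0.01, 0.3, 0])

```text
t: 7.9
ee_pos: [0.6442, 0.06, 0.0501]
orientation: [0.932, 0.364, 0.0, 0.0]
force: [0.3, 0.5, -0.3]
width: -0.001
grip_force: 0.2
```

drive_tool(series=[0, 0.04, 0, 0, 0, 0, 0.08, 0, 0, 0, 0, 0.08, 0, -0.15, 0, 0, 0.08, 0, -0.3, 0, 0, 0.08, 0, -0.3, 0, 0, 0.08, 0, -0.3, 0])

```text
t: 8.65
ee_pos: [0.6618, 0.077, 0.1389]
orientation: [0.931, 0.364, -0.0, -0.0]
force: [-0.6, 0.5, -1.0]
width: 0.006
grip_force: 0.0
```

```bash
python3 w.py 6
```

```text
8.65 [0.6618 0.077  0.1389]
  wheel [0.664 0.012] 0.0351 ang -47.0
  cap [0.5987 0.0834]
scene 78 [0.6317 0.0485] [0.0167 0.0295] 32.1 ang -45.5
  cap [0.5982 0.0836]
side 74 [0.6338 0.047 ] [0.0111 0.0352] 42.1 ang -45.0
  wheel [0.6662 0.007 ] 0.0282 ang -48.0
  cap [0.5982 0.0838]
```

The tab now points at about -46.5°, against -47.3° for the wheel. Next, the button.

drive_tool(series=[0, -0.15, -0.14, 0, 0, 0, -0.3, -0.28, 0, 0, 0, -0.44, -0.412, 0, 0, 0, -0.44, -0.412, 0, 0, 0, -0.44, -0.412, 0.12, 0, 0, -0.44, -0.412, 0.163, 0, 0, -0.44, -0.412, 0.163, 0, 0, -0.44, -0.412, 0.163, 0])

```text
t: 9.8
ee_pos: [0.4818, 0.0778, 0.0915]
orientation: [0.932, 0.364, 0.0, 0.0]
force: [0.9, -0.3, 0.1]
width: -0.003
grip_force: 0.0
```

```bash
python3 tip.py; python3 w.py 7
```

```text
9.8 [0.4818 0.0778 0.0915] [ 0.9 -0.3  0.1] -0.002575891988594384
wrist dial z [0.0678 0.0688 0.0859]
scene 0.072 137 [0.465 0.063 0.074] [0.495 0.094 0.08 ]
scene 0.128 13 [0.479 0.081 0.129] [0.493 0.09  0.134]
scene 0.136 38 [0.475 0.072 0.136] [0.495 0.09  0.143]
scene 0.144 42 [0.475 0.073 0.144] [0.496 0.092 0.152]
scene 0.152 41 [0.476 0.073 0.152] [0.496 0.092 0.16 ]
scene 0.16 37 [0.474 0.071 0.16 ] [0.496 0.093 0.168]
scene 0.168 68 [0.471 0.064 0.168] [0.51  0.107 0.176]
side 0.072 178 [0.466 0.062 0.074] [0.496 0.094 0.079]
side 0.12 1 [0.484 0.085 0.128] [0.484 0.085 0.128]
side 0.128 38 [0.469 0.075 0.128] [0.489 0.09  0.136]
side 0.136 62 [0.469 0.075 0.136] [0.491 0.093 0.144]
side 0.144 63 [0.468 0.074 0.144] [0.494 0.092 0.152]
side 0.152 72 [0.468 0.074 0.152] [0.496 0.092 0.16 ]
side 0.16 23 [0.469 0.077 0.16 ] [0.484 0.092 0.165]
side 0.168 20 [0.456 0.08  0.172] [0.498 0.105 0.176]
9.95 [0.4817 0.0778 0.0915]
wrist 2487 [0.6324 0.0465] [0.0124 0.0351] 43.1 ang -46.6
  wheel [0.6639 0.012 ] 0.035 ang -47.0
  cap [0.6002 0.0832]
scene 126 [0.633  0.0465] [0.0135 0.0339] 43.2 ang -46.0
  cap [0.5995 0.0836]
side 73 [0.6335 0.0472] [0.0112 0.0327] 42.1 ang -45.0
  wheel [0.6625 0.0107] 0.0294 ang -48.2
  cap [0.5956 0.0856]
```

View pics/w7.png

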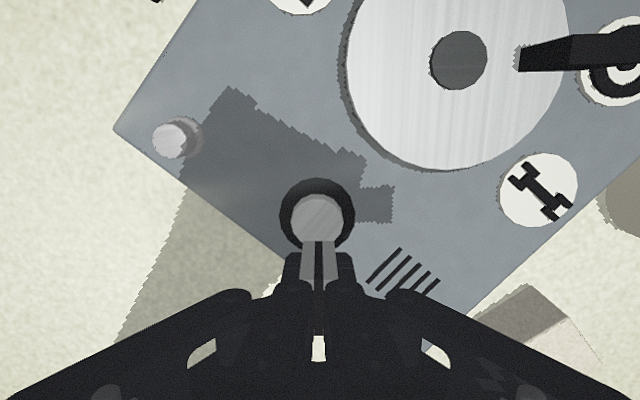

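The tab points at the wheel (wrist dial at the top right), and the fingers are above the button at about (317,215). I'll press in small steps.

drive_tool(series=[0, -0.007, 0.007, 0.08, 0, 0, -0.007, 0.007, 0.15, 0, 0, -0.007, 0.007, 0.165, 0, 0, -0.007, 0.007, 0.175, 0, 0, -0.007, 0.007, 0.18, 0, 0, -0.007, 0.007, 0.18, 0, 0, -0.007, 0.007, 0.18, 0])

```text
t: 10.98
ee_pos: [0.4812, 0.0749, 0.0372]
orientation: [0.931, 0.364, 0.0, 0.0]
force: [-2.0, -0.0, 3.4]
width: -0.0
grip_force: 1.6
```

drive_tool(series=[0, 0, 0, 0.006, 0, 0, 0, 0, 0.01, 0, 0, 0, 0, 0.01, 0, 0, 0, 0, 0.01, 0])

```text
t: 11.48
ee_pos: [0.4812, 0.0748, 0.0342]
orientation: [0.932, 0.364, 0.0, 0.0]
force: [-2.9, -0.7, 9.1]
width: 0.002
grip_force: 4.6
```

drive_tool(series=[0, 0, 0, 0.004, 0, 0, 0, 0, 0.007, 0, 0, 0, 0, 0.007, 0, 0, 0, 0, 0.007, 0])

```text
t: 11.98
ee_pos: [0.4815, 0.0749, 0.0338]
orientation: [0.932, 0.364, 0.001, 0.0]
force: [-12.0, -2.8, 31.3]
width: 0.001
grip_force: 15.5
```

```bash
python3 - <<'E'
from h import *
s=arm.sense(); print(s["force"],s["ee_pos"])
I=[]
for n,(u,v) in(("side",(347,248)),("scene",(386,187))):
    d=arm.get_image(n); C=cloud(d); r=np.hypot(C[...,0]-.4803,C[...,1]-.078)
    for lo,hi in((0,.013),(.018,.023)):
        q=C[(r>lo)&(r<hi)&(C[...,2]<.085)][:,2]; print(n,lo,len(q),np.percentile(q,[10,50,90]).round(4) if len(q) else"")
    I.append(cv2.resize(d["image"][v-35:v+35,u-45:u+45],None,fx=4.4,fy=4.4,interpolation=2))
cv2.imwrite("pics/p8.png",np.hstack(I))
E
```

```text
[-11.99909497  -2.76283068  31.29575106] [0.48145379 0.07486444 0.03382217]
side 0 135 [0.0699 0.0723 0.083 ]
side 0.018 224 [0.0554 0.0658 0.0676]
scene 0 77 [0.0678 0.0716 0.0824]
scene 0.018 136 [0.0561 0.0655 0.0678]
```

View pics/p8.png

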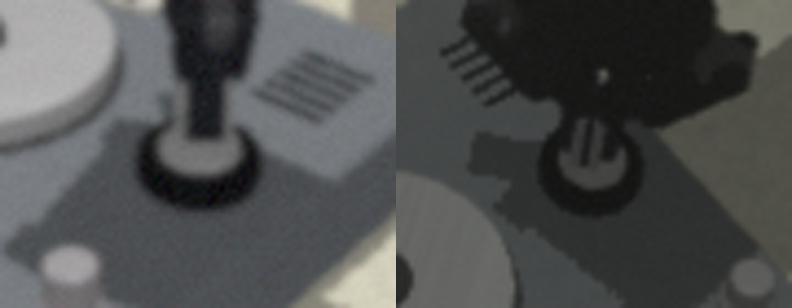

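The button is flush with its surround and the force has climbed to 31 N without further travel, so it's fully down. I'll lift off.

drive_tool(series=[0, 0, 0, -0.03, 0, 0, 0, 0, -0.15, 0, 0, 0, 0, -0.3, 0, 0, 0, 0, -0.3, 0, 0, 0, 0, -0.3, 0, 0, 0, 0, -0.3, 0])

```text
t: 12.82
ee_pos: [0.4801, 0.0745, 0.1204]
orientation: [0.931, 0.364, -0.001, -0.0]
force: [-0.3, -0.6, -0.4]
width: -0.002
grip_force: 0.0
```

```bash
python3 w.py 9; python3 - <<'E'
from h import *
for n in("side","scene"):
    C=cloud(arm.get_image(n)); r=np.hypot(C[...,0]-.4803,C[...,1]-.078); q=C[(r<.012)&(C[...,2]<.09)][:,2]; print(n,np.median(q))
s=arm.sense(); print(s["force"],abs(s["qd"]).max())
E
```

```text
12.825 [0.4801 0.0745 0.1204]
wrist 2040 [0.6327 0.0463] [0.0125 0.036 ] 43.2 ang -46.4
  wheel [0.6639 0.012 ] 0.0351 ang -47.0
  cap [0.5996 0.083 ]
scene 132 [0.6333 0.0467] [0.0135 0.0341] 43.4 ang -45.7
  cap [0.5988 0.0841]
side 73 [0.6335 0.0473] [0.0113 0.0355] 41.8 ang -45.0
  wheel [0.6659 0.0096] 0.0311 ang -47.1
  cap [0.5959 0.086 ]
side 0.07713764634517459
scene 0.07600438093266373
[ 0.07709787 -0.50661079  0.82990263] 0.0036148572713761303
```

The button is back up, the tab is on the wheel, and the robot is touching nothing.

```bash
python3 -c "
from cell import arm
print(arm.job_done())"
```

```text
the job is handed in; nothing more can be done
None
```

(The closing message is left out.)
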